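Open the latched tool chest on the sorting table

ROBOT

A 6-joint arm with a two-finger parallel gripper is mounted at the origin on the work surface. World frame = base frame: x ahead of the robot, y to its left, z up, the work surface at z = 0. Lengths are in m, angles in degrees, forces in N, time in s.
With the tool pointing down it reaches from about 0.25 to 0.725 m from the base axis. Payload 9.7 kg.
Tool frame: the origin (TCP) lies at the very end of the fingers, on their centre line; the grasp point (between the pads) lies grasp_offset behind it (grasp_offset is the distance from the TCP to the grasp point, in m); z points along the fingers, y is the line along which they close (so a half turn about z gives the same grasp; the last joint's range is limited). The gripper opens to 85 mm and grips with 20 to 120 N. Pads are 22 mm wide; open, the fingers measure 114 mm over their backs; the gripper's body (76 mm by 85 mm) begins 54 mm behind the grasp point. The pads swing forward as they close: fully open they stand 13 mm farther back than shut.
Start: joints at [76.261, 4.979, 10.078, 95.1, 0, 90], TCP at [0.131, 0.534, 0.231] pointing down, gripper open.
Joint ranges: [-179.16, 179.16], [-48.56, 103.87], [-65.8, 70.77], [-126.05, 130.52], [-82.76, 87.17], [-180, 180]. Speed limits (degrees/s): [127.2, 127.2, 147.25, 180, 180, 180].

INTERFACE

Orientations are given as [roll, pitch, yaw] about the fixed x, y, z axes, in that order (R = Rz(yaw) Ry(pitch) Rx(roll)).
In Python, from workcell import get_obs, camera, calibration, job_done, recognise, cut_out, mark_of, grasp_offset gives the robot as it stands.
- The arm moves only by the tool servo_tool, never from a script. Its argument "moves" is a list of rows, each a list of 3 entries, a list of its own where there are three numbers: the turn, a rotation vector about the tool's x, y, z in degrees, then the shift along the tool's x, y, z in m, then the opening in per cent of the stroke, from 0 (shut) to 100 (fully open). In form: [[[ax, ay, az], [x, y, z], claw], ...]. A call has 1 to 12 rows; each row shifts and turns the commanded pose from where the row before left it, along the tool's axes as they then stand; what a row does not reach is not made up. A row lasts 1/10 s, in which the tool goes at most 50 mm and 8.59 degrees, less where a joint would pass 70% of its speed; a pose out of reach is approached as far as the arm can. A call is refused whole if a number of a shift passes 0.05 or a number of a turn 8.59, either way. A call with a gripper value outside its range is refused whole. The fingers move at their own pace and stop on an object; "force" is the grip in N (left out, the last holds). Time passes only in rows, so rows that do not move let the fingers close. It gives the time, the measured TCP pose, the force, the opening and the grip force at its end, in the units of the state.
- get_obs(): the state, without advancing time (a new reading comes with each control period).
- camera(name): name is "scene" or "top" or "wrist"; returns (picture, depth): 384x512x3 uint8, red, green, blue; 384x512 float32, m along the optical axis (not along the pixel's ray), 0 where there is no reading.
- calibration(name): a dict with "camera_matrix" (3x3 intrinsics, pixels), "dist" ([k1, k2, p1, p2, k3] as OpenCV has them; the pictures are not rectified), "R" (3x3) and "t" (3): a world point X has camera coordinates R X + t. Camera axes: x right, y down, z forward; pixel columns grow to the right and rows downward; lengths in m; the calibration is good to about 2 mm. A picture is of the moment at which its call begins: read the wrist's pose just before it. calibration takes no time and is no camera call; for the wrist camera it gives the pose at the moment of the call.
- job_done(): hands the job in; it is judged then, once.
Trained networks look in the newest picture that a camera, given by its name, has taken for a name from the list of things; names that differ only in an ending like _2 or _b are one class to them, and where a whole thing is asked for, a point or a joint stands for the part that bears it (a point fixed in the world has none). Each returns a list of dicts, best first, with "score" (0 to 1); they miss things now and then, are a little off and sometimes report something else, mostly with a low value. They report only what shows in the picture. A call takes as long as a camera call.
- recognise(name, camera): "xyz" ([x, y, z] in m, in the coordinates of the camera as it stood for that picture, good to about 4 mm: the middle of the surface that is visible of it).
- cut_out(name, camera): "mask" (384x512 bool, what is visible of it).
- mark_of(name, camera): "xyz" ([x, y, z] in m, in the coordinates of the camera as it stood for that picture, good to about 4 mm: a listed point, or the origin of a listed thing).
The state is a dict: "time": time; "q": joint angles; "qd": joint speeds; "joint_efforts": joint torques, N m; "ee_pos": TCP position; "tcp_rot": TCP orientation; "wrist_force": force on the tool from outside, world axes, zero at the start; "torque": the same for the moment, N m; "opening": finger opening in m; "grasp_force": force on a finger pad.
Only numpy, scipy, OpenCV 4.12 (cv2) and the standard library are available. Lean on these libraries where they do the work, as an engineer would, in place of code of your own. Each camera call takes 0.05 s, during which the arm holds its last target. There are 200 camera calls.

TASK

Open the donated tool chest so its contents can be checked: turn the catch on its front fully upright, then swing the hasp up off it and fold it right back onto the closed lid, then gently raise the lid until it rests back against its stop, and leave it standing open. Leave the crockery and other goods around it where they stand.

Things in the scene. Friction and masses are not known exactly. Their poses are not given: they have to be found in the camera images.
- chest: Pine tool chest with steel corners, fixed to the table, 150 mm deep (x), 360 wide (y), 150 high with the lid shut (body 134, lid board 16). Origin: centre of its underside, on the table. x points from its front to its back: the front, with hasp and catch, faces roughly towards the robot and lies at x = -75 mm in its frame; y to the robot's left, z up. Hollow, walls 12 mm.
- catch (a joint): Turn catch: plain steel bar with round ends, turning about the chest's x on a pivot in the middle of its front. 0 = level, across the hasp, trapping it; +1.57 = upright, its left (+y) end up; -1.57 = upright, its right end up. Both are end stops and free the hasp, whose slot passes the bar only within about 0.14 of upright. Stays where it is left (0.03 N m, some 1.5 N at an end).
- catch_pivot (a point): Middle of the catch bar, on its pivot axis: 98 mm above the table, 18 mm in front of the chest's front face. The bar is 56 mm long, 10 to 12 mm high when level, and 12 mm thick, from 12 to 24 mm in front of the face; the hasp strap behind it reaches to 7.5 mm in front of the face.
- hasp (a joint): Hasp: slotted steel strap, hinged to the lid's top front edge on a level pin along the chest's y. 0 = hanging down the front, slot over the catch's boss; grows as the free end swings out towards the robot (1.57 = straight out), up (3.14) and over; 4.62 = folded flat back on the lid, its stop. Swings freely: let go before about 3.14 it falls back down, after that onto the lid.
- hasp_pin (a point): Middle of the hasp's hinge pin: 5 mm in front of the chest's front face, 146 mm above the table with the lid shut. The strap is 40 mm wide (y) and 5 mm thick; from the pin it runs straight for 92 mm, then its tip kicks out, away from the chest, to the rolled end.
- hasp_tip (a point): Middle of the rolled end of the hasp: a steel roll 12 mm thick and 40 mm long along the chest's y, which can be pinched by its two flat ends. With the hasp down it is 22 mm in front of the hasp pin and 104 mm below it (27 mm in front of the chest's face, 42 mm above the table).
- lid (a joint): Lid hinge, along the chest's y at the back edge. 0 = shut, 1.57 = upright, 1.72 = back against its stop, where it stays by its weight. Lid 0.8 kg; let go clearly short of upright it falls shut. While the hasp sits on its boss the lid lifts only about 8 mm at the front.
- lid_hinge (a point): Middle of the lid's hinge axis: at the back face of the chest, 134 mm above the table (level with the lid's underside when shut). The lid reaches 150 mm from it, the finger lifts 180 mm.
- lift_left (a point): Middle of the underside of the left (+y) finger lift: a steel plate 60 mm long (y) and 5 mm thick, projecting 30 mm forward from the lid's front edge and ending in a 10 mm roll, its middle 125 mm left of the chest's middle, its underside 144 mm above the table with the lid shut. It can be hooked from below or pinched by its ends. Free space below it, but for goods standing there.
- lift_right (a point): The same finger lift on the right (-y) side, 125 mm from the chest's middle. Either lift raises the lid.
- vase: White ceramic vase, 210 mm tall, 72 mm across at its widest; it stands close in front of one of the two finger lifts (left or right). Loose; origin: centre of its foot, on the table. Must not be moved.
- bowl: Low blue bowl, 32 mm high, 90 mm across, in front of the other finger lift; low enough to reach over. Loose; origin: centre of its foot.
- teapot: White teapot, 117 mm high, 116 mm across, 186 mm from spout tip to handle (spout along its +x, reaching 99 mm), beside one end of the chest. Loose; origin: centre of its foot.
- candlestick: Brass candlestick, 170 mm tall, foot 90 mm across, beside the other end of the chest. Loose; origin: centre of its foot.
- plates: Stack of four white plates, 150 mm across, 44 mm high, between robot and chest. Loose; origin: centre of its underside.
- mug: Blue mug, 80 mm across, 92 mm high, handle to its +y. Loose; origin: centre of its underside.
- books: Two books lying flat, 130 x 190 mm, 42 mm high. Loose; origin: centre of the underside.
- jar: Amber glass jar with a steel lid, 84 mm across, 130 mm high. Loose; origin: centre of its underside.

How it is judged (in metres and radians):
On the way, in this order (a step that is already met when the one before it is completed fails the run):
1. the catch is turned upright (within 0.15 rad) while the hasp still hangs down and the lid is shut ((value of joint catch above 1.42 rad or value of joint catch below -1.42 rad) and value of joint hasp below 0.15 rad and value of joint lid below 0.08 rad), for 0.2 s.
2. the hasp is folded back onto the lid (past 4.2 rad) while the lid is still shut (value of joint hasp above 4.2 rad and value of joint lid below 0.1 rad), for 0.2 s.
At the end, for the whole second after the job is handed in: The lid stands open at rest against its stop (past 1.62 rad), the hasp is still folded back (past 3.9 rad), the catch is upright (within 0.15 rad), every loose thing stands upright within 30 mm of where it was, and nothing is touched ((value of joint catch above 1.42 rad or value of joint catch below -1.42 rad) and value of joint hasp above 3.9 rad and value of joint lid between 1.62 and 1.8 rad and velocity of joint lid between -0.05 and 0.05 rad/s and distance of each of vase, bowl, teapot, candlestick, plates, mug, books, jar from where it was at the start of the episode below 0.03 m and angle between each of vase, bowl, teapot, candlestick, plates, mug, books, jar's own z axis and vertical below 0.15 rad).
It fails at once if a loose thing around the chest is shifted by more than 30 mm or tipped (distance of any of vase, bowl, teapot, candlestick, plates, mug, books, jar from where it was at the start of the episode above 0.03 m or angle between any of vase, bowl, teapot, candlestick, plates, mug, books, jar's own z axis and vertical above 0.3 rad).
It fails at once if the lid is flung open or dropped (faster than 2.5 rad/s) (velocity of joint lid above 2.5 rad/s or velocity of joint lid below -2.5 rad/s).
It also fails if it takes over 72 s, if anything falls off the work surface, if the arm or the gripper's body presses on something with over 40 N, if the wrist force passes 120 N, or if a joint passes its speed limit or range.

## Working session

There is one attempt and no reset: what is moved stays moved. The work goes in short steps, Python scripts to look and compute and a tool call to move; the robot and the scene stay as the last step left them, time stands still between calls to the robot, and variables do not carry over. Pictures are saved under pics/ and viewed, at most 10 in all, crops included, and the job is handed in when it is done.

Besides the shell and the picture viewer there is one more tool, called as a command line: name --argument value ..., lists and objects as JSON in quotes. servo_tool: Moves the arm, as the interface text tells. Its arguments: {"type":"object","properties":{"moves":{"type":"array"},"force":{"type":"number"}},"required":["moves"]}

```bash
mkdir -p pics; ls; cat > h.py <<'E'
import numpy as np, cv2
from workcell import *
def look(n,f=None):
    p,d=camera(n); c=calibration(n)
    if f: cv2.imwrite('pics/'+f,p[:,:,::-1])
    return p,d,c
def w(c,x): return np.array(c['R']).T@(np.array(x)-np.array(c['t']))
E
python3 - <<'E'
from h import *
o=get_obs(); print({k:np.round(v,3) for k,v in o.items()}, grasp_offset)
ims=[]
for n in ['scene','top']:
    p,d,c=look(n); ims.append(p)
    for t in ['chest','catch_pivot','hasp_pin','hasp_tip','lid_hinge','lift_left','lift_right','vase','bowl','teapot','candlestick','plates','mug','books','jar']:
        r=mark_of(t,n)
        print(n,t,[(round(a['score'],2),np.round(w(c,a['xyz']),3).tolist()) for a in r[:2]])
cv2.imwrite('pics/a.png',np.vstack(ims)[:,:,::-1][:, :])
cv2.imwrite('pics/s.png',cv2.resize(ims[0],(800,600))[:,:,::-1]);cv2.imwrite('pics/t.png',cv2.resize(ims[1],(800,600))[:,:,::-1])
E
```

```text
pics
{'time': np.float64(0.0), 'q': array([ 7.6261e+01,  5.0120e+00,  1.0034e+01,  9.5101e+01, -1.0000e-03,
        8.9999e+01]), 'qd': array([-0.008, -0.043,  0.135, -0.049,  0.046,  0.022]), 'joint_efforts': array([ 1.0000e-03, -5.2039e+01,  4.6480e+01,  1.7000e-02,  0.0000e+00,
        0.0000e+00]), 'ee_pos': array([0.131, 0.534, 0.231]), 'tcp_rot': array([-1.79920e+02,  1.00000e-03,  1.66262e+02]), 'wrist_force': array([-0.04 , -0.193, -0.575]), 'torque': array([-0.038,  0.063, -0.029]), 'grasp_force': np.float64(0.0), 'opening': np.float64(0.085)} 0.0187
scene chest [(0.72, [0.477, 0.079, 0.002]), (0.59, [0.622, -0.062, 0.001])]
scene catch_pivot []
scene hasp_pin [(0.62, [0.548, -0.061, 0.146])]
scene hasp_tip []
scene lid_hinge [(0.92, [0.7, -0.068, 0.132]), (0.24, [0.379, -0.034, 0.001])]
scene lift_left [(0.88, [0.543, 0.065, 0.143])]
scene lift_right [(0.8, [0.524, -0.184, 0.146])]
scene vase []
scene bowl [(0.57, [0.47, 0.077, -0.001])]
scene teapot [(0.74, [0.61, -0.353, -0.0])]
scene candlestick [(0.75, [0.66, 0.229, 0.0])]
scene plates [(0.6, [0.376, -0.033, 0.001])]
sc
[... 190 characters left out ...]
6, [0.533, -0.061, 0.098])]
top hasp_pin [(0.86, [0.545, -0.055, 0.145])]
top hasp_tip [(0.71, [0.525, -0.182, 0.143]), (0.63, [0.524, -0.057, 0.041])]
top lid_hinge [(0.72, [0.702, -0.074, 0.133])]
top lift_left [(0.64, [0.545, 0.064, 0.142])]
top lift_right [(0.68, [0.524, -0.184, 0.143])]
top vase [(0.72, [0.461, -0.187, 0.001])]
top bowl [(0.94, [0.473, 0.077, -0.002]), (0.47, [0.524, -0.054, 0.04])]
top teapot [(0.59, [0.611, -0.356, -0.001])]
top candlestick [(0.76, [0.659, 0.23, -0.005]), (0.59, [0.418, -0.488, 0.001])]
top plates [(0.6, [0.377, -0.035, -0.001])]
top mug [(0.79, [0.329, -0.369, 0.003])]
top books [(0.76, [0.364, 0.488, -0.003])]
top jar [(0.82, [0.42, -0.495, 0.001])]
```

View pics/s.png

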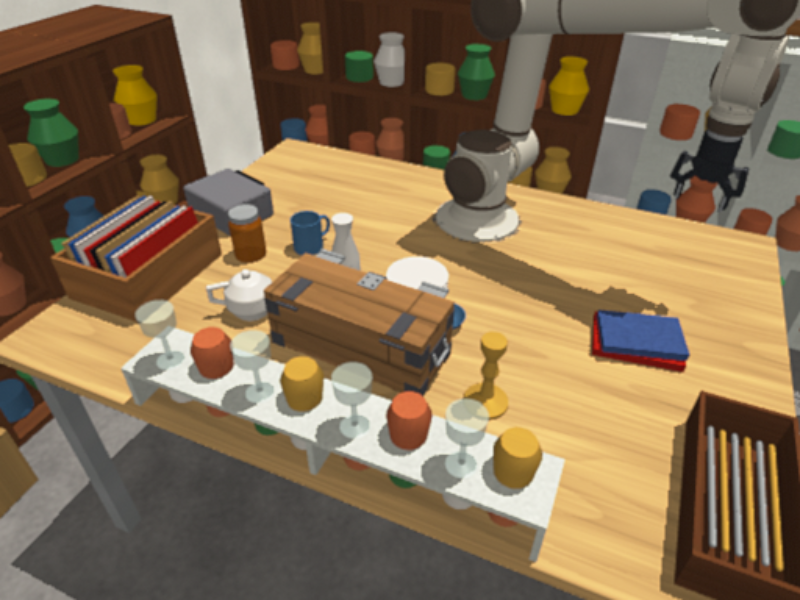

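View pics/t.png

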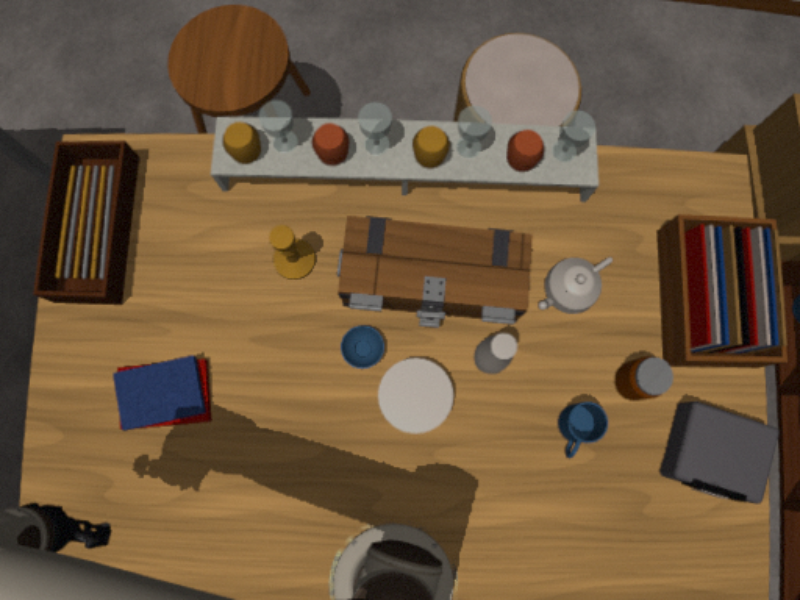

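The scene picture shows the chest at about (360,310). The vase (345,245) is in front of the right lift and the bowl (458,318) in front of the left. In the top view the chest is centred at (437,265), with the bowl at (362,346), plates at (416,395) and vase at (495,352). So I'll use the left lift. The network points agree on a chest yaw of about -4.6° and a centre of about (0.626, -0.0655).

```bash
cat >> h.py <<'E'
import json,sys
from scipy.spatial.transform import Rotation as Ro, Slerp
# fit of chest pose to the marks (chest frame -> world, mean of both cameras)
C=np.array([[-.08,0],[.075,0],[-.093,0],[-.102,0],[-.090,.125],[-.090,-.125],[0,0]])
W=np.array([[.5465,-.058],[.701,-.071],[.533,-.061],[.524,-.0555],[.544,.0645],[.524,-.184],[.625,-.0645]])
def fit():
    a=C-C.mean(0);b=W-W.mean(0)
    th=np.arctan2((a[:,0]*b[:,1]-a[:,1]*b[:,0]).sum(),(a*b).sum())
    R=np.array([[np.cos(th),-np.sin(th)],[np.sin(th),np.cos(th)]])
    return th,W.mean(0)-R@C.mean(0),R
TH,T,R2=fit()
def world(p): return np.r_[R2@np.array(p[:2])+T,p[2]]
def chest(p): return np.r_[R2.T@(np.array(p[:2])-T),p[2]]
def rot(tilt):  # tool z forward-down, tilt deg from vertical; tool x forward; tool y = -chest y
    return Ro.from_euler('z',TH)*Ro.from_euler('y',-tilt,degrees=True)*Ro.from_euler('x',180,degrees=True)
def plan(wps,start=None):
    """wps: list of (chest xyz m, tilt, rows, claw). prints rows from the measured pose (or start=(chest xyz,tilt))"""
    if start: p,R=world(start[0]),rot(start[1])
    else:
        o=get_obs(); p=np.array(o['ee_pos']); R=Ro.from_euler('xyz',o['tcp_rot'],degrees=True)
    out=[]
    for q,t,n,cl in wps:
        q=world(q)
        for i in range(n):
            dv=(R.inv()*rot(t)).as_rotvec(degrees=True)/(n-i)
            s=R.inv().apply(q-p)/(n-i)
            dv=np.round(dv,1);s=np.round(s,4 if n<3 else 3)
            out.append([dv.tolist(),s.tolist(),cl])
            p=p+R.apply(s);R=R*Ro.from_rotvec(dv,degrees=True)
    for k in range(0,len(out),12): print(json.dumps(out[k:k+12]))
    print('end chest',np.round(chest(p),4))
def st():
    o=get_obs();print('t',round(float(o['time']),2),'chest',np.round(chest(o['ee_pos']),4),'rot',np.round(o['tcp_rot'],1),'F',np.round(o['wrist_force'],1),'op',round(float(o['opening']),3),'gf',round(float(o['grasp_force']),1),'q',np.round(o['q'],0))
E
python3 - <<'E'
from h import *
print(np.degrees(TH),T,[np.round((world(np.r_[c,0])[:2]-w_)*1000,1).tolist() for c,w_ in zip(C,W)])
print(rot(30).as_euler('xyz',degrees=True))
st(); plan([((-.15,.03,.22),30,24,0)])
E
```

```text
-4.365695246163802 [ 0.62519963 -0.06548948] [[-1.1, -1.4], [-1.0, -0.2], [-0.5, 2.6], [-0.5, -2.2], [1.0, 1.5], [1.9, 0.7], [0.2, -1.0]]
[180.         -30.          -4.36569525]
t 1.6 chest [-0.5388  0.5604  0.2313] rot [-180.    -0.   166.3] F [ 0.   0.3 -0.6] op 0.085 gf 0.0 q [76.  5. 10. 95.  0. 90.]
[[[-1.8, 0.2, 6.9], [-0.02, -0.019, 0.0], 0], [[-1.8, 0.2, 6.9], [-0.022, -0.017, -0.0], 0], [[-1.8, 0.2, 6.9], [-0.024, -0.014, -0.001], 0], [[-1.9, 0.2, 6.9], [-0.025, -0.011, -0.001], 0], [[-1.9, 0.2, 6.9], [-0.026, -0.008, -0.002], 0], [[-1.9, 0.2, 6.9], [-0.027, -0.005, -0.002], 0], [[-1.9, 0.1, 6.9], [-0.027, -0.001, -0.002], 0], [[-1.9, 0.1, 6.9], [-0.027, 0.002, -0.002], 0], [[-1.8, 0.1, 6.9], [-0.027, 0.005, -0.002], 0], [[-1.8, 0.2, 6.9], [-0.026, 0.009, -0.002], 0], [[-1.9, 0.2, 6.9], [-0.025, 0.012, -0.002], 0], [[-1.8, 0.1, 6.9], [-0.023, 0.015, -0.001], 0]]
[[[-1.8, 0.2, 6.9], [-0.021, 0.017, -0.001], 0], [[-1.9, 0.2, 6.8], [-0.019, 0.02, -0.0], 0], [[-1.9, 0.2, 6.9], [-0.016, 0.022, 0.0], 0], [[-1.9, 0.1, 6.8], [-0.014, 0.024, 0.001], 0], [[-1.8, 0.1, 6.9], [-0.011, 0.025, 0.002], 0], [[-1.8, 0.2, 6.8], [-0.008, 0.026, 0.003], 0], [[-1.9, 0.1, 6.9], [-0.004, 0.027, 0.004], 0], [[-1.8, 0.2, 6.8], [-0.001, 0.027, 0.004], 0], [[-1.9, 0.1, 6.9], [0.002, 0.027, 0.005], 0], [[-1.8, 0.2, 6.8], [0.005, 0.026, 0.006], 0], [[-1.9, 0.1, 6.9], [0.008, 0.025, 0.007], 0], [[-1.8, 0.2, 6.8], [0.011, 0.023, 0.008], 0]]
end chest [-0.1495  0.0303  0.2201]
```

servo_tool --moves '[[[-1.8,0.2,6.9],[-0.02,-0.019,0.0],0],[[-1.8,0.2,6.9],[-0.022,-0.017,0.0],0],[[-1.8,0.2,6.9],[-0.024,-0.014,-0.001],0],[[-1.9,0.2,6.9],[-0.025,-0.011,-0.001],0],[[-1.9,0.2,6.9],[-0.026,-0.008,-0.002],0],[[-1.9,0.2,6.9],[-0.027,-0.005,-0.002],0],[[-1.9,0.1,6.9],[-0.027,-0.001,-0.002],0],[[-1.9,0.1,6.9],[-0.027,0.002,-0.002],0],[[-1.8,0.1,6.9],[-0.027,0.005,-0.002],0],[[-1.8,0.2,6.9],[-0.026,0.009,-0.002],0],[[-1.9,0.2,6.9],[-0.025,0.012,-0.002],0],[[-1.8,0.1,6.9],[-0.023,0.015,-0.001],0]]' --force 20

```text
time: 2.8
ee_pos: [0.3051, 0.253, 0.2267]
tcp_rot: [165.8, -14.8, 84.1]
wrist_force: [0.0, -0.3, 0.2]
opening: -0.0004
grasp_force: 0.0
```

```bash
python3 - <<'E'
from h import *
st(); plan([((-.15,.03,.22),30,12,0)])
E
```

```text
t 2.8 chest [-0.3434  0.2932  0.2267] rot [165.8 -14.8  84.1] F [ 0.  -0.3  0.2] op -0.0 gf 0.0 q [ 40. -37. -26.  81.  -0. 138.]
[[[-1.8, 0.2, 6.8], [-0.021, 0.017, -0.001], 0], [[-1.8, 0.1, 6.8], [-0.019, 0.02, -0.0], 0], [[-1.9, 0.2, 6.8], [-0.016, 0.022, 0.0], 0], [[-1.8, 0.1, 6.8], [-0.014, 0.024, 0.001], 0], [[-1.9, 0.2, 6.8], [-0.011, 0.025, 0.002], 0], [[-1.8, 0.1, 6.8], [-0.007, 0.026, 0.003], 0], [[-1.9, 0.2, 6.9], [-0.004, 0.026, 0.004], 0], [[-1.8, 0.1, 6.8], [-0.001, 0.027, 0.004], 0], [[-1.9, 0.2, 6.9], [0.002, 0.027, 0.005], 0], [[-1.8, 0.1, 6.8], [0.005, 0.026, 0.006], 0], [[-1.9, 0.2, 6.9], [0.008, 0.025, 0.007], 0], [[-1.8, 0.1, 6.8], [0.01, 0.023, 0.008], 0]]
end chest [-0.1503  0.0304  0.2201]
```

```bash
sed -i "s/Ro.from_euler('x',180,degrees=True)/Ro.from_euler('x',180,degrees=True)*Ro.from_euler('z',180,degrees=True)/; s/tool x forward; tool y = -chest y/tool x back; tool y = +chest y/" h.py; python3 - <<'E'
from h import *
plan([((-.16,.03,.22),30,14,0)])
E
```

```text
[[[-0.1, -1.6, -6.9], [-0.018, 0.014, -0.001], 0], [[-0.1, -1.6, -6.9], [-0.02, 0.012, -0.0], 0], [[-0.1, -1.6, -6.8], [-0.021, 0.01, 0.0], 0], [[-0.1, -1.6, -6.9], [-0.022, 0.007, 0.001], 0], [[-0.1, -1.7, -6.8], [-0.022, 0.004, 0.002], 0], [[-0.1, -1.7, -6.9], [-0.023, 0.002, 0.002], 0], [[-0.1, -1.6, -6.8], [-0.023, -0.001, 0.003], 0], [[-0.1, -1.7, -6.9], [-0.022, -0.004, 0.004], 0], [[-0.2, -1.7, -6.8], [-0.022, -0.006, 0.004], 0], [[-0.2, -1.6, -6.9], [-0.02, -0.009, 0.005], 0], [[-0.1, -1.6, -6.8], [-0.019, -0.011, 0.005], 0], [[-0.1, -1.7, -6.9], [-0.017, -0.014, 0.006], 0]]
[[[-0.2, -1.7, -6.8], [-0.016, -0.015, 0.006], 0], [[-0.2, -1.6, -6.9], [-0.013, -0.018, 0.007], 0]]
end chest [-0.1603  0.0296  0.2195]
```

servo_tool --moves '[[[-0.1,-1.6,-6.9],[-0.018,0.014,-0.001],0],[[-0.1,-1.6,-6.9],[-0.02,0.012,0.0],0],[[-0.1,-1.6,-6.8],[-0.021,0.01,0.0],0],[[-0.1,-1.6,-6.9],[-0.022,0.007,0.001],0],[[-0.1,-1.7,-6.8],[-0.022,0.004,0.002],0],[[-0.1,-1.7,-6.9],[-0.023,0.002,0.002],0],[[-0.1,-1.6,-6.8],[-0.023,-0.001,0.003],0],[[-0.1,-1.7,-6.9],[-0.022,-0.004,0.004],0],[[-0.2,-1.7,-6.8],[-0.022,-0.006,0.004],0],[[-0.2,-1.6,-6.9],[-0.02,-0.009,0.005],0],[[-0.1,-1.6,-6.8],[-0.019,-0.011,0.005],0],[[-0.1,-1.7,-6.9],[-0.017,-0.014,0.006],0]]'

```text
time: 4.0
ee_pos: [0.4455, 0.0169, 0.2208]
tcp_rot: [173.5, 26.0, 161.1]
wrist_force: [0.6, 0.5, 0.2]
opening: 0.0
grasp_force: 0.0
```

```bash
python3 - <<'E'
from h import *
st(); plan([((-.16,.0,.22),30,6,0)])
E
```

```text
t 4.0 chest [-0.1854  0.0684  0.2208] rot [173.5  26.  161.1] F [0.6 0.5 0.2] op 0.0 gf 0.0 q [  5. -37. -29.  72.  -4.  21.]
[[[-0.1, -0.5, -2.2], [-0.006, -0.01, 0.002], 0], [[-0.0, -0.6, -2.2], [-0.006, -0.011, 0.002], 0], [[-0.1, -0.5, -2.2], [-0.005, -0.011, 0.002], 0], [[-0.0, -0.6, -2.2], [-0.005, -0.011, 0.002], 0], [[-0.1, -0.5, -2.1], [-0.005, -0.011, 0.002], 0], [[-0.0, -0.6, -2.2], [-0.004, -0.011, 0.003], 0]]
end chest [-1.597e-01 -2.000e-04  2.198e-01]
```

servo_tool --moves '[[[-0.1,-0.5,-2.2],[-0.006,-0.01,0.002],0],[[0,-0.6,-2.2],[-0.006,-0.011,0.002],0],[[-0.1,-0.5,-2.2],[-0.005,-0.011,0.002],0],[[0,-0.6,-2.2],[-0.005,-0.011,0.002],0],[[-0.1,-0.5,-2.1],[-0.005,-0.011,0.002],0],[[0,-0.6,-2.2],[-0.004,-0.011,0.003],0]]'

```text
time: 4.6
ee_pos: [0.4653, -0.0534, 0.2196]
tcp_rot: [179.9, 30.0, 175.4]
wrist_force: [-0.9, 0.0, -1.1]
opening: 0.0002
grasp_force: 0.0
```

```bash
python3 - <<'E'
from h import *
st()
p,d,c=look('wrist','w1.png')
for t in ['catch_pivot','hasp_pin','hasp_tip','lift_left','lift_right']:
    print(t,[(round(a['score'],2),np.round(chest(w(c,a['xyz'])),3).tolist()) for a in mark_of(t,'wrist')[:2]])
for a in cut_out('catch','wrist')[:2]:
    m=a['mask'];ys,xs=np.where(m);print(a['score'],m.sum(),xs.min(),xs.max(),ys.min(),ys.max(),cv2.minAreaRect(np.c_[xs,ys].astype(np.float32)))
E
```

```text
t 4.6 chest [-1.604e-01 -1.000e-04  2.196e-01] rot [179.9  30.  175.4] F [-0.9  0.  -1.1] op 0.0 gf 0.0 q [ -7. -38. -31.  67.   2.  -3.]
catch_pivot [(0.66, [-0.089, -0.002, 0.094])]
hasp_pin [(0.81, [-0.079, 0.002, 0.145])]
hasp_tip [(0.86, [-0.098, -0.008, 0.043])]
lift_left [(0.66, [-0.092, 0.125, 0.143]), (0.17, [0.002, -0.004, -0.006])]
lift_right [(0.75, [-0.091, -0.127, 0.142])]
0.95 1051 228 290 166 191 ((258.94317626953125, 177.0862274169922), (21.057479858398438, 63.735782623291016), 82.1847152709961)
0.61 31091 58 475 126 314 ((266.31719970703125, 219.39645385742188), (187.13648986816406, 417.1275939941406), 89.6062240600586)
```

View pics/w1.png

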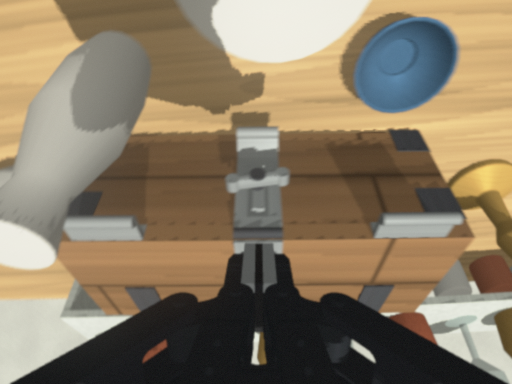

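The wrist view shows the catch bar at (258,178), nearly level, with its bowl-side end slightly low. The hasp roll is at (258,135) and the left lift at (418,225), all of which agrees with the fit. I'll press the left end down, then sweep it towards the middle.

```bash
python3 - <<'E'
from h import *
plan([((-.120,.030,.150),30,4,0),((-.096,.030,.116),30,3,0),((-.096,.030,.082),30,5,0)])
E
```

```text
[[[0.0, -0.0, -0.1], [-0.0, 0.007, 0.02], 0], [[0.0, -0.0, -0.1], [-0.0, 0.007, 0.02], 0], [[0.0, -0.0, -0.0], [-0.0, 0.008, 0.02], 0], [[0.0, -0.1, -0.1], [-0.0, 0.007, 0.02], 0], [[0.0, 0.0, 0.0], [-0.001, 0.0, 0.014], 0], [[0.0, 0.0, 0.0], [-0.002, 0.0, 0.014], 0], [[0.0, 0.0, 0.0], [-0.001, 0.0, 0.014], 0], [[0.0, 0.0, 0.0], [0.003, 0.0, 0.006], 0], [[0.0, 0.0, 0.0], [0.003, 0.0, 0.006], 0], [[0.0, 0.0, 0.0], [0.004, 0.0, 0.006], 0], [[0.0, 0.0, 0.0], [0.003, 0.0, 0.006], 0], [[0.0, 0.0, 0.0], [0.004, 0.0, 0.005], 0]]
end chest [-0.0963  0.0299  0.0822]
```

servo_tool --moves '[[[0,0,-0.1],[0,0.007,0.02],0],[[0,0,-0.1],[0,0.007,0.02],0],[[0,0,0],[0,0.008,0.02],0],[[0,-0.1,-0.1],[0,0.007,0.02],0],[[0,0,0],[-0.001,0,0.014],0],[[0,0,0],[-0.002,0,0.014],0],[[0,0,0],[-0.001,0,0.014],0],[[0,0,0],[0.003,0,0.006],0],[[0,0,0],[0.003,0,0.006],0],[[0,0,0],[0.004,0,0.006],0],[[0,0,0],[0.003,0,0.006],0],[[0,0,0],[0.004,0,0.005],0]]'

```text
time: 6.15
ee_pos: [0.5316, -0.0288, 0.082]
tcp_rot: [-180.0, 30.1, 175.7]
wrist_force: [-0.7, -0.8, 2.2]
opening: 0.0003
grasp_force: 0.9
```

servo_tool --moves '[[[0,0,0],[0,0,0],0],[[0,0,0],[0,-0.003,0],0],[[0,0,0],[0,-0.003,0],0],[[0,0,0],[0,-0.002,0],0],[[0,0,0],[0,0,0],0]]'

```text
time: 6.65
ee_pos: [0.5308, -0.037, 0.082]
tcp_rot: [-180.0, 30.0, 175.7]
wrist_force: [-0.1, 3.7, -1.0]
opening: 0.0004
grasp_force: 1.4
```

```bash
python3 - <<'E'
from h import *
st()
E
```

```text
t 6.65 chest [-0.0963  0.0213  0.082 ] rot [-180.    30.   175.7] F [-0.1  3.7 -1. ] op 0.0 gf 1.4 q [ -4. -28. -40.  47.  -0.   0.]
```

servo_tool --moves '[[[0,0,0],[0,-0.002,0],0],[[0,0,0],[0,-0.002,0],0],[[0,0,0],[0,0,0],0]]'

```text
time: 6.95
ee_pos: [0.5304, -0.0395, 0.0814]
tcp_rot: [179.9, 30.0, 175.7]
wrist_force: [3.8, 11.6, -4.6]
opening: 0.0002
grasp_force: 5.1
```

servo_tool --moves '[[[0,0,0],[0,-0.002,0],0],[[0,0,0],[0,-0.001,0],0],[[0,0,0],[0,0,0],0]]'

```text
time: 7.25
ee_pos: [0.5302, -0.0404, 0.0809]
tcp_rot: [179.6, 29.9, 175.8]
wrist_force: [7.0, 21.9, -7.9]
opening: -0.0001
grasp_force: 11.3
```

servo_tool --moves '[[[0,0,0],[0,0.01,0],0],[[0,0,0],[0,0.01,-0.01],0],[[0,0,0],[0,0,-0.025],0],[[0,0,0],[0,-0.01,-0.03],100],[[0,0,0],[0,-0.02,-0.03],100],[[0,0,0],[0,0,-0.03],100],[[0,0,0],[0,0,0],100]]'

```text
time: 7.95
ee_pos: [0.4675, -0.0497, 0.1962]
tcp_rot: [-179.9, 30.5, 175.6]
wrist_force: [0.2, -0.7, 0.1]
opening: 0.058
grasp_force: 0.0
```

```bash
python3 - <<'E'
from h import *
st()
p,d,c=look('wrist')
cv2.imwrite('pics/w2.png',cv2.resize(p[80:280,150:370],(660,600))[:,:,::-1])
for t in ['catch_pivot','hasp_pin','hasp_tip']:
    print(t,[(round(a['score'],2),np.round(chest(w(c,a['xyz'])),3).tolist()) for a in mark_of(t,'wrist')[:2]])
for a in cut_out('catch','wrist')[:1]:
    m=a['mask'];ys,xs=np.where(m);print(a['score'],m.sum(),xs.min(),xs.max(),ys.min(),ys.max())
E
```

```text
t 7.95 chest [-0.1585  0.0037  0.1962] rot [-179.9   30.5  175.6] F [ 0.2 -0.7  0.1] op 0.058 gf 0.0 q [ -7. -39. -34.  64.   1.  -2.]
catch_pivot [(0.64, [-0.092, 0.002, 0.092])]
hasp_pin [(0.76, [-0.08, 0.003, 0.145]), (0.4, [-0.162, 0.128, -0.004])]
hasp_tip [(0.79, [-0.101, -0.001, 0.042])]
0.83 785 246 262 167 227
```

View pics/w2.png

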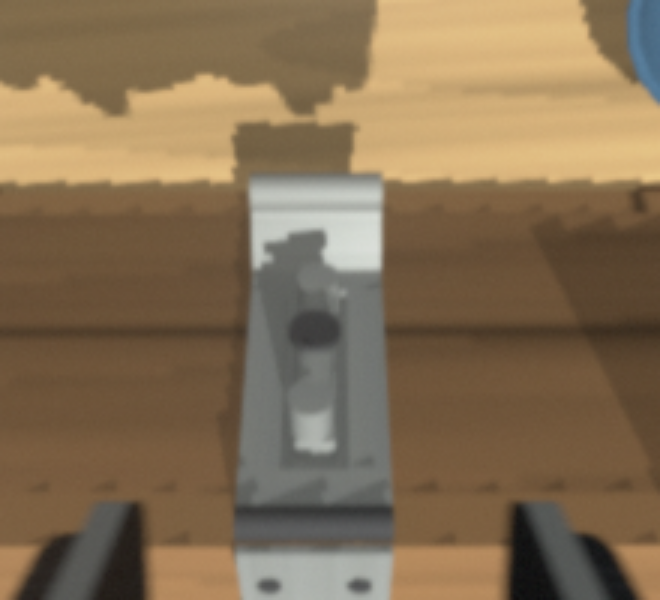

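The crop shows the bar standing upright, from (315,270) to (315,450), in line with the slot. Next I'll pinch the hasp's rolled end at (315,190).

```bash
python3 - <<'E'
from h import *
plan([((-.136,.001,.101),30,5,100),((-.096,.001,.032),30,7,100)])
E
```

```text
[[[-0.0, -0.0, 0.0], [0.005, -0.001, 0.018], 100], [[-0.0, -0.0, 0.0], [0.005, -0.001, 0.017], 100], [[-0.0, -0.0, 0.0], [0.005, -0.001, 0.018], 100], [[-0.0, -0.0, 0.0], [0.005, -0.0, 0.017], 100], [[-0.0, -0.0, 0.1], [0.004, -0.001, 0.018], 100], [[-0.0, -0.0, -0.0], [-0.0, 0.0, 0.011], 100], [[-0.0, -0.0, -0.0], [-0.0, 0.0, 0.011], 100], [[-0.0, -0.0, -0.0], [-0.0, 0.0, 0.012], 100], [[-0.0, -0.0, -0.0], [-0.0, 0.0, 0.011], 100], [[-0.0, -0.0, -0.0], [-0.0, 0.0, 0.012], 100], [[-0.0, -0.0, -0.0], [-0.0, 0.0, 0.011], 100], [[-0.0, -0.0, -0.0], [-0.0, 0.001, 0.012], 100]]
end chest [-0.0959  0.0015  0.0317]
```

servo_tool --moves '[[[0,0,0],[0.005,-0.001,0.018],100],[[0,0,0],[0.005,-0.001,0.017],100],[[0,0,0],[0.005,-0.001,0.018],100],[[0,0,0],[0.005,0,0.017],100],[[0,0,0],[0.004,-0.001,0.018],100],[[0,0,0],[0,0,0.011],100],[[0,0,0],[0,0,0.011],100],[[0,0,0],[0,0,0.012],100],[[0,0,0],[0,0,0.011],100],[[0,0,0],[0,0,0.012],100],[[0,0,0],[0,0,0.011],100],[[0,0,0],[0,0,0.012],100]]'

```text
time: 9.4
ee_pos: [0.5306, -0.0579, 0.0323]
tcp_rot: [-180.0, 30.1, 175.7]
wrist_force: [0.0, -0.4, 0.0]
opening: 0.0854
grasp_force: 0.0
```

servo_tool --moves '[[[0,0,0],[0,0,0],30],[[0,0,0],[0,0,0],20],[[0,0,0],[0,0,0],20],[[0,0,0],[0,0,0],20],[[0,0,0],[0,0,0],20],[[0,0,0],[0,0,0],20]]' --force 25

```text
time: 10.0
ee_pos: [0.5303, -0.0581, 0.0336]
tcp_rot: [-179.9, 30.1, 175.7]
wrist_force: [-4.6, -0.2, 5.6]
opening: 0.0392
grasp_force: 28.4
```

```bash
python3 - <<'E'
from h import *
st()
p=np.array([-.08,0,.146]); o=chest(get_obs()['ee_pos'])
def tip(f):
    a=np.radians(11.94+f); return np.array([-.08-.1063*np.sin(a),0,.146-.1063*np.cos(a)])
off=o-tip(0); print(off)
plan([(tip(f)+off,30,2 if f<20 else 1,20) for f in list(range(8,121,8))+list(range(120,209,8))])
E
```

```text
t 10.0 chest [-0.0952  0.0002  0.0336] rot [-179.9   30.1  175.7] F [-4.6 -0.2  5.6] op 0.039 gf 28.4 q [ -7. -26. -45.  41.   1.  -2.]
[ 0.00680695  0.00019295 -0.00840451]
[[[-0.0, 0.1, 0.0], [0.0051, -0.0, -0.0053], 20], [[-0.0, 0.0, 0.0], [0.0052, -0.0, -0.0054], 20], [[-0.0, 0.0, 0.0], [0.0044, -0.0, -0.006], 20], [[-0.0, 0.0, 0.0], [0.0043, -0.0, -0.006], 20], [[-0.0, 0.0, 0.0], [0.007, -0.0, -0.013], 20], [[-0.0, 0.0, 0.0], [0.0051, -0.0, -0.014], 20], [[-0.0, 0.0, 0.0], [0.0031, -0.0, -0.0145], 20], [[-0.0, 0.0, 0.0], [0.001, -0.0, -0.0148], 20], [[-0.0, 0.0, 0.0], [-0.001, -0.0, -0.0148], 20], [[-0.0, 0.0, 0.0], [-0.0031, -0.0, -0.0145], 20], [[-0.0, 0.0, 0.0], [-0.005, -0.0001, -0.0139], 20], [[-0.0, 0.0, 0.0], [-0.007, 0.0, -0.0131], 20]]
[[[-0.0, 0.0, 0.0], [-0.0087, 0.0, -0.012], 20], [[-0.0, 0.0, 0.0], [-0.0103, 0.0, -0.0107], 20], [[-0.0, 0.0, 0.0], [-0.0116, -0.0, -0.0091], 20], [[-0.0, 0.0, 0.0], [-0.0129, -0.0, -0.0075], 20], [[-0.0, 0.0, 0.0], [-0.0137, -0.0, -0.0055], 20], [[-0.0, 0.0, 0.0], [-0.0, -0.0, -0.0], 20], [[-0.0, 0.0, 0.0], [-0.0144, -0.0, -0.0036], 20], [[-0.0, 0.0, 0.0], [-0.0147, -0.0001, -0.0016], 20], [[-0.0, 0.0, 0.0], [-0.0149, 0.0, 0.0005], 20], [[-0.0, 0.0, 0.0], [-0.0146, 0.0, 0.0026], 20], [[-0.0, 0.0, 0.0], [-0.0141, 0.0, 0.0045], 20], [[-0.0, 0.0, 0.0], [-0.0133, 0.0, 0.0065], 20]]
[[[-0.0, 0.0, 0.0], [-0.0123, 0.0, 0.0083], 20], [[-0.0, 0.0, 0.0], [-0.0111, 0.0, 0.0099], 20], [[-0.0, 0.0, 0.0], [-0.0095, 0.0, 0.0114], 20], [[-0.0, 0.0, 0.0], [-0.0079, 0.0, 0.0125], 20], [[-0.0, 0.0, 0.0], [-0.006, 0.0, 0.0136], 20]]
end chest [-4.900e-03  2.000e-04  2.191e-01]
```

servo_tool --moves '[[[0,0,0],[0.0051,0,-0.0053],20],[[0,0,0],[0.0052,0,-0.0054],20],[[0,0,0],[0.0044,0,-0.006],20],[[0,0,0],[0.0043,0,-0.006],20]]'

```text
time: 10.4
ee_pos: [0.502, -0.056, 0.0436]
tcp_rot: [-179.9, 30.1, 175.7]
wrist_force: [3.2, -4.5, 1.2]
opening: 0.0394
grasp_force: 27.9
```

servo_tool --moves '[[[0,0,0],[0.007,0,-0.013],20],[[0,0,0],[0.0051,0,-0.014],20],[[0,0,0],[0.0031,0,-0.0145],20],[[0,0,0],[0.001,0,-0.0148],20],[[0,0,0],[-0.001,0,-0.0148],20],[[0,0,0],[-0.0031,0,-0.0145],20],[[0,0,0],[-0.005,0,-0.0139],20]]'

```text
time: 11.1
ee_pos: [0.4456, -0.0519, 0.1258]
tcp_rot: [-179.9, 30.0, 175.7]
wrist_force: [6.9, -6.8, -2.3]
opening: 0.0392
grasp_force: 26.0
```

```bash
python3 - <<'E'
from h import *
st()
o=chest(get_obs()['ee_pos'])-[.0068,0,-.0084]-[-.08,0,.146]
print('r',np.hypot(o[0],o[2]),'phi',np.degrees(np.arctan2(-o[0],-o[2]))%360-11.94)
E
```

```text
t 11.1 chest [-1.801e-01 -1.000e-04  1.258e-01] rot [-179.9   30.   175.7] F [ 6.9 -6.8 -2.3] op 0.039 gf 26.0 q [ -8. -43. -44.  59.   2.  -3.]
r 0.10757378767995737 phi 71.76009005284955
```

servo_tool --moves '[[[0,0,0],[-0.007,0,-0.0131],20],[[0,0,0],[-0.0087,0,-0.012],20],[[0,0,0],[-0.0103,0,-0.0107],20],[[0,0,0],[-0.0116,0,-0.0091],20],[[0,0,0],[-0.0129,0,-0.0075],20],[[0,0,0],[-0.0137,0,-0.0055],20]]'

```text
time: 11.7
ee_pos: [0.4717, -0.0538, 0.2071]
tcp_rot: [-179.9, 29.9, 175.6]
wrist_force: [0.6, -5.5, -3.7]
opening: 0.0393
grasp_force: 26.3
```

```bash
cat >> h.py <<'E'
def hasp():
    o=chest(get_obs()['ee_pos'])-[.0068,0,-.0084]-[-.08,0,.146]
    print('r',np.hypot(o[0],o[2]),'phi',np.degrees(np.arctan2(-o[0],-o[2]))%360-11.94)
E
python3 -c "
from h import *
st();hasp()"
```

```text
t 11.7 chest [-0.1539 -0.      0.2071] rot [-179.9   29.9  175.6] F [ 0.6 -5.5 -3.7] op 0.039 gf 26.3 q [ -7. -37. -32.  65.   1.  -3.]
r 0.1065179803974566 phi 118.80943464250885
```

Tracking well. I'll continue to about 208°.

servo_tool --moves '[[[0,0,0],[-0.0144,0,-0.0036],20],[[0,0,0],[-0.0147,0,-0.0016],20],[[0,0,0],[-0.0149,0,0.0005],20],[[0,0,0],[-0.0146,0,0.0026],20],[[0,0,0],[-0.0141,0,0.0045],20],[[0,0,0],[-0.0133,0,0.0065],20],[[0,0,0],[-0.0123,0,0.0083],20],[[0,0,0],[-0.0111,0,0.0099],20],[[0,0,0],[-0.0095,0,0.0114],20],[[0,0,0],[-0.0079,0,0.0125],20],[[0,0,0],[-0.006,0,0.0136],20]]'

```text
time: 12.8
ee_pos: [0.621, -0.0645, 0.2206]
tcp_rot: [-180.0, 30.3, 175.7]
wrist_force: [1.7, -1.9, 6.5]
opening: 0.0392
grasp_force: 27.4
```

```bash
python3 - <<'E'
from h import *
st();hasp()
p=np.array([-.08,0,.146]); o=chest(get_obs()['ee_pos'])
def tip(f):
    a=np.radians(11.94+f); return np.array([-.08-.1063*np.sin(a),0,.146-.1063*np.cos(a)])
plan([(tip(f)+[.0068,0,-.0084],30,1,20) for f in (215,222,229,236)])
E
```

```text
t 12.8 chest [-0.0043  0.0006  0.2206] rot [-180.    30.3  175.7] F [ 1.7 -1.9  6.5] op 0.039 gf 27.4 q [ -6. -15. -16.  59.   1.  -2.]
r 0.10791781102060975 phi 207.76376163218833
[[[0.0, 0.3, 0.0], [-0.0023, -0.0006, 0.0134], 20], [[0.0, -0.0, 0.0], [-0.0021, -0.0, 0.0128], 20], [[0.0, -0.0, 0.0], [-0.0006, -0.0, 0.013], 20], [[0.0, -0.0, 0.0], [0.001, -0.0, 0.0129], 20]]
end chest [0.0253 0.     0.1775]
```

servo_tool --moves '[[[0,0.3,0],[-0.0023,-0.0006,0.0134],20],[[0,0,0],[-0.0021,0,0.0128],20],[[0,0,0],[-0.0006,0,0.013],20],[[0,0,0],[0,0,0],100],[[0,0,0],[0,0,0],100],[[0,0,0],[0,0,0],100],[[0,0,0],[0,0,0],100],[[0,0,0],[0,0,-0.02],100],[[0,0,0],[0,0,-0.03],100],[[0,0,0],[0,0,-0.03],0],[[0,0,0],[0,0,-0.02],0],[[0,0,0],[0,0,0],0]]'

```text
time: 14.0
ee_pos: [0.5942, -0.0632, 0.2778]
tcp_rot: [-180.0, 30.1, 175.7]
wrist_force: [1.0, 0.3, -0.5]
opening: 0.0439
grasp_force: 0.0
```

```bash
python3 - <<'E'
from h import *
st()
look('wrist','w3.png')
plan([((-.19,.125,.22),45,8,0),((-.155,.125,.16),52,3,0)])
E
```

```text
t 14.0 chest [-3.100e-02 -1.000e-04  2.778e-01] rot [-180.    30.1  175.7] F [ 1.   0.3 -0.5] op 0.044 gf 0.0 q [ -7. -18. -12.  66.   1.  -2.]
[[[-0.0, -1.9, 0.0], [0.021, 0.016, -0.004], 0], [[-0.0, -1.9, 0.0], [0.02, 0.016, -0.005], 0], [[-0.0, -1.9, 0.0], [0.02, 0.016, -0.005], 0], [[-0.0, -1.9, 0.0], [0.02, 0.015, -0.006], 0], [[-0.0, -1.9, 0.0], [0.02, 0.016, -0.007], 0], [[-0.0, -1.9, 0.0], [0.02, 0.015, -0.007], 0], [[-0.0, -1.8, 0.0], [0.02, 0.016, -0.008], 0], [[-0.0, -1.9, 0.0], [0.019, 0.015, -0.008], 0], [[-0.0, -2.3, 0.0], [0.006, 0.0, 0.022], 0], [[-0.0, -2.3, 0.0], [0.007, 0.0, 0.022], 0], [[-0.0, -2.4, 0.0], [0.008, 0.0, 0.022], 0]]
end chest [-0.1553  0.1248  0.1599]
```

View pics/w3.png

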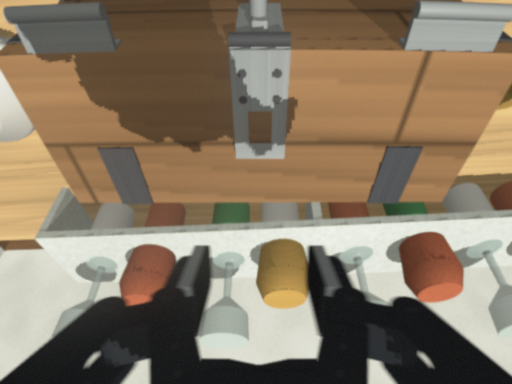

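The hasp lies folded back on the lid, from (260,45) to (260,155). Now the left lift, at (455,25) in this view. I'll hook it from below, reaching over the bowl.

```bash
python3 - <<'E'
from h import *
plan([((-.165,.125,.20),40,7,0),((-.135,.125,.118),40,4,0),])
E
```

```text
[[[-0.0, -1.4, 0.0], [0.022, 0.018, -0.0], 0], [[-0.0, -1.4, 0.0], [0.022, 0.018, -0.001], 0], [[-0.0, -1.5, 0.0], [0.022, 0.018, -0.001], 0], [[-0.0, -1.4, 0.0], [0.022, 0.018, -0.002], 0], [[-0.0, -1.5, 0.0], [0.022, 0.018, -0.002], 0], [[-0.0, -1.4, 0.0], [0.022, 0.018, -0.003], 0], [[-0.0, -1.5, 0.0], [0.021, 0.017, -0.004], 0], [[-0.0, 0.0, 0.0], [0.007, 0.0, 0.021], 0], [[-0.0, 0.0, 0.0], [0.008, 0.0, 0.02], 0], [[-0.0, 0.0, 0.0], [0.007, 0.0, 0.021], 0], [[-0.0, 0.0, 0.0], [0.008, 0.0, 0.02], 0]]
end chest [-0.1353  0.1248  0.118 ]
```

servo_tool --moves '[[[0,-1.4,0],[0.022,0.018,0],0],[[0,-1.4,0],[0.022,0.018,-0.001],0],[[0,-1.5,0],[0.022,0.018,-0.001],0],[[0,-1.4,0],[0.022,0.018,-0.002],0],[[0,-1.5,0],[0.022,0.018,-0.002],0],[[0,-1.4,0],[0.022,0.018,-0.003],0],[[0,-1.5,0],[0.021,0.017,-0.004],0],[[0,0,0],[0.007,0,0.021],0],[[0,0,0],[0.008,0,0.02],0],[[0,0,0],[0.007,0,0.021],0],[[0,0,0],[0.008,0,0.02],0],[[0,0,0],[0,0,0],0]]'

```text
time: 15.25
ee_pos: [0.4975, 0.0688, 0.111]
tcp_rot: [-179.8, 39.4, 175.8]
wrist_force: [-1.1, 0.1, 0.1]
opening: 0.0003
grasp_force: 0.0
```

```bash
python3 - <<'E'
from h import *
st()
def L(d):
    a=np.radians(d); return np.array([.075-.175*np.cos(a)+.014*np.sin(a)-.0026,.125,.134+.175*np.sin(a)+.014*np.cos(a)-.0218])
print(L(0))
plan([((-.103,.125,.118),40,4,0),(L(0),40,2,0)]+[(L(d),40,1,0) for d in range(3,7,3)])
plan([(L(d),40,1,0) for d in range(9,95,3)],(L(6),40))
E
```

```text
t 15.25 chest [-0.1375  0.1242  0.111 ] rot [-179.8   39.4  175.8] F [-1.1  0.1  0.1] op 0.0 gf 0.0 q [ 15. -42. -49.  45. -12.  15.]
[-0.1026  0.125   0.1262]
[[[-0.0, -0.1, 0.0], [-0.008, 0.0, 0.004], 0], [[-0.0, -0.2, 0.0], [-0.008, 0.0, 0.004], 0], [[-0.1, -0.1, 0.1], [-0.008, 0.0, 0.004], 0], [[-0.0, -0.2, 0.0], [-0.007, 0.001, 0.005], 0], [[-0.0, 0.0, 0.0], [-0.0028, -0.0001, -0.0032], 0], [[-0.0, 0.0, 0.0], [-0.0028, -0.0001, -0.0032], 0], [[-0.0, 0.0, 0.0], [-0.0066, 0.0, -0.0063], 0], [[-0.0, 0.0, 0.0], [-0.007, 0.0, -0.0061], 0]]
end chest [-0.1002  0.125   0.1444]
[[[0.0, 0.0, 0.0], [-0.0073, -0.0, -0.0056], 0], [[0.0, -0.0, -0.0], [-0.0075, -0.0, -0.0053], 0], [[0.0, -0.0, -0.0], [-0.0078, -0.0, -0.0049], 0], [[0.0, -0.0, -0.0], [-0.008, -0.0, -0.0044], 0], [[0.0, -0.0, -0.0], [-0.0083, -0.0, -0.004], 0], [[0.0, -0.0, -0.0], [-0.0085, -0.0, -0.0036], 0], [[0.0, -0.0, -0.0], [-0.0086, -0.0, -0.0031], 0], [[0.0, -0.0, -0.0], [-0.0088, -0.0, -0.0027], 0], [[0.0, -0.0, -0.0], [-0.0089, -0.0, -0.0022], 0], [[0.0, -0.0, -0.0], [-0.009, -0.0, -0.0018], 0], [[0.0, -0.0, -0.0], [-
[... 242 characters left out ...]
.0], [-0.0092, -0.0, 0.0011], 0], [[0.0, -0.0, -0.0], [-0.009, -0.0, 0.0016], 0], [[0.0, -0.0, -0.0], [-0.009, -0.0, 0.0021], 0], [[0.0, -0.0, -0.0], [-0.0088, -0.0, 0.0025], 0], [[0.0, -0.0, -0.0], [-0.0087, -0.0, 0.003], 0], [[0.0, -0.0, -0.0], [-0.0085, -0.0, 0.0035], 0], [[0.0, -0.0, -0.0], [-0.0083, -0.0, 0.0039], 0], [[0.0, -0.0, -0.0], [-0.0081, -0.0, 0.0043], 0], [[0.0, -0.0, -0.0], [-0.0079, -0.0, 0.0048], 0]]
[[[0.0, -0.0, -0.0], [-0.0076, -0.0, 0.0051], 0], [[0.0, -0.0, -0.0], [-0.0074, -0.0, 0.0056], 0], [[0.0, -0.0, -0.0], [-0.007, -0.0, 0.0059], 0], [[0.0, -0.0, -0.0], [-0.0067, -0.0, 0.0063], 0], [[0.0, -0.0, -0.0], [-0.0064, -0.0, 0.0066], 0]]
end chest [0.0956 0.125  0.2862]
```

servo_tool --moves '[[[0,-0.1,0],[-0.008,0,0.004],0],[[0,-0.2,0],[-0.008,0,0.004],0],[[-0.1,-0.1,0.1],[-0.008,0,0.004],0],[[0,-0.2,0],[-0.007,0.001,0.005],0],[[0,0,0],[-0.0028,0,-0.0032],0],[[0,0,0],[-0.0028,0,-0.0032],0],[[0,0,0],[-0.0066,0,-0.0063],0],[[0,0,0],[-0.007,0,-0.0061],0]]'

```text
time: 16.05
ee_pos: [0.5362, 0.0673, 0.1508]
tcp_rot: [179.9, 40.4, 175.6]
wrist_force: [-1.2, -0.3, -4.0]
opening: 0.0001
grasp_force: 1.9
```

```bash
python3 - <<'E'
from h import *
st()
E
```

```text
t 16.05 chest [-0.0989  0.1256  0.1508] rot [179.9  40.4 175.6] F [-1.2 -0.3 -4. ] op 0.0 gf 1.9 q [ 13. -36. -42.  45. -11.  13.]
```

servo_tool --moves '[[[0,0,0],[-0.0073,0,-0.0056],0],[[0,0,0],[-0.0075,0,-0.0053],0],[[0,0,0],[-0.0078,0,-0.0049],0],[[0,0,0],[-0.008,0,-0.0044],0],[[0,0,0],[-0.0083,0,-0.004],0],[[0,0,0],[-0.0085,0,-0.0036],0],[[0,0,0],[-0.0086,0,-0.0031],0],[[0,0,0],[-0.0088,0,-0.0027],0],[[0,0,0],[-0.0089,0,-0.0022],0],[[0,0,0],[-0.009,0,-0.0018],0],[[0,0,0],[-0.0091,0,-0.0012],0],[[0,0,0],[-0.0092,0,-0.0008],0]]'

```text
time: 17.25
ee_pos: [0.5878, 0.0633, 0.2464]
tcp_rot: [179.9, 40.4, 175.6]
wrist_force: [-0.3, 0.3, -3.7]
opening: 0.0
grasp_force: 1.7
```

```bash
python3 - <<'E'
from h import *
st(); p,d,c=look('scene')
cv2.imwrite('pics/s2.png',cv2.resize(p[120:280,150:350],(750,600))[:,:,::-1])
E
```

```text
t 17.25 chest [-0.0471  0.1256  0.2464] rot [179.9  40.4 175.6] F [-0.3  0.3 -3.7] op 0.0 gf 1.7 q [ 11. -28. -27.  51. -10.  12.]
```

View pics/s2.png

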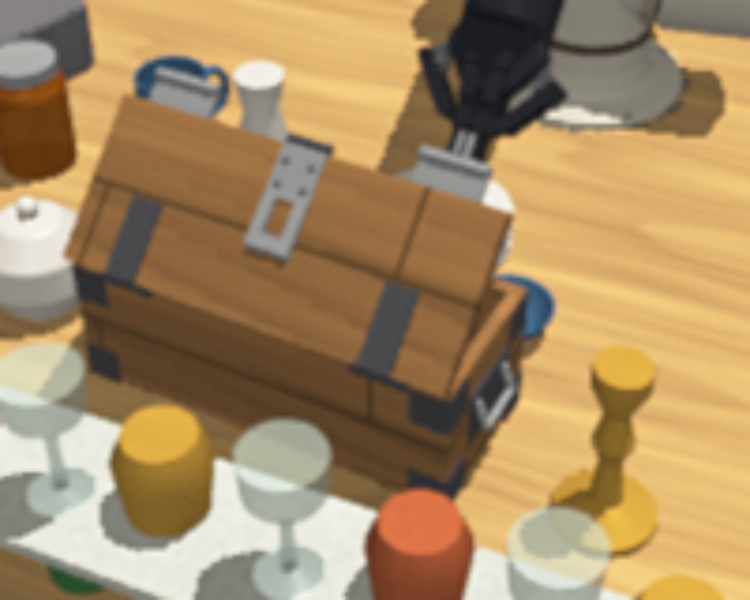

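The lid is rising, about 45° up. The finger is under the left lift at (460,150) and the hasp is still folded at (290,200). I'll carry on.

servo_tool --moves '[[[0,0,0],[-0.0092,0,-0.0003],0],[[0,0,0],[-0.0092,0,0.0001],0],[[0,0,0],[-0.0091,0,0.0007],0],[[0,0,0],[-0.0092,0,0.0011],0],[[0,0,0],[-0.009,0,0.0016],0],[[0,0,0],[-0.009,0,0.0021],0],[[0,0,0],[-0.0088,0,0.0025],0],[[0,0,0],[-0.0087,0,0.003],0],[[0,0,0],[-0.0085,0,0.0035],0],[[0,0,0],[-0.0083,0,0.0039],0],[[0,0,0],[-0.0081,0,0.0043],0]]'

```text
time: 18.4
ee_pos: [0.6764, 0.0565, 0.2922]
tcp_rot: [179.9, 40.5, 175.5]
wrist_force: [-1.2, 0.6, -1.0]
opening: -0.0
grasp_force: 0.5
```

```bash
python3 - <<'E'
from h import *
st()
for a in (lambda r:r[:2])((camera('scene'),recognise('lid','scene'))[1]): print(a['score'],np.round(chest(w(calibration('scene'),a['xyz'])),3))
for t in ['lift_left','lift_right']:
  print(t,[(round(a['score'],2),np.round(chest(w(calibration('scene'),a['xyz'])),3).tolist()) for a in mark_of(t,'scene')[:2]])
E
```

```text
t 18.4 chest [0.0417 0.1255 0.2922] rot [179.9  40.5 175.5] F [-1.2  0.6 -1. ] op -0.0 gf 0.5 q [  8. -16. -13.  52.  -8.  10.]
0.86 [0.076 0.021 0.219]
lift_left [(0.61, [0.049, 0.127, 0.299]), (0.42, [-0.301, 0.535, 0.001])]
lift_right [(0.79, [0.051, -0.126, 0.3])]
```

servo_tool --moves '[[[0,0,0],[-0.0036,0,0.0029],0],[[0,0,0],[-0.0036,0,0.0029],0],[[0,0,0],[-0.0036,0,0.0029],0],[[0,0,0],[-0.0036,0,0.0029],0],[[0,0,0],[-0.0036,0,0.0029],0],[[0,0,0],[-0.0036,0,0.0029],0],[[0,0,0],[-0.0036,0,0.0029],0],[[0,0,0],[-0.0036,0,0.0029],0],[[0,0,0],[-0.0036,0,0.0029],0],[[0,0,0],[-0.0036,0,0.0029],0],[[0,0,0],[0,0,0],0]]'

```text
time: 19.7
ee_pos: [0.722, 0.053, 0.2927]
tcp_rot: [179.9, 40.4, 175.6]
wrist_force: [-0.2, -0.6, -0.1]
opening: 0.0001
grasp_force: 0.0
```

```bash
python3 - <<'E'
from h import *
st(); p,d,c=look('scene')
cv2.imwrite('pics/s3.png',cv2.resize(p[100:280,150:350],(660,594))[:,:,::-1])
for t in ['lift_left','lift_right','hasp_pin']:
  print(t,[(round(a['score'],2),np.round(chest(w(c,a['xyz'])),3).tolist()) for a in mark_of(t,'scene')[:2]])
E
```

```text
t 19.7 chest [0.0875 0.1255 0.2927] rot [179.9  40.4 175.6] F [-0.2 -0.6 -0.1] op 0.0 gf 0.0 q [ 7. -9. -8. 51. -7.  9.]
lift_left [(0.78, [0.105, 0.127, 0.294])]
lift_right [(0.77, [0.11, -0.122, 0.298]), (0.33, [-0.158, -0.132, 0.001])]
hasp_pin [(0.55, [0.11, 0.0, 0.288])]
```

View pics/s3.png

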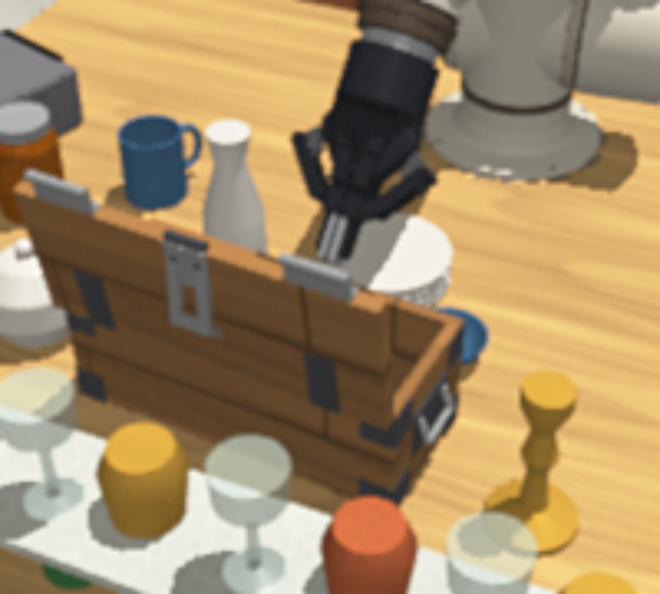

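The lid stands back against its stop (lifts at chest x of about 0.107 m, 0.109 expected), the hasp is folded at (190,285), and the finger is clear. I'll retreat.

servo_tool --moves '[[[0,0,0],[0.003,0,-0.008],0],[[0,0,0],[0.005,0,-0.015],0],[[0,0,0],[0.005,0,-0.02],0],[[0,0,0],[0.005,0,-0.02],0],[[0,0,0],[0.005,0,-0.02],0],[[0,0,0],[0.002,0,-0.01],0],[[0,0,0],[0,0,0],0],[[0,0,0],[0,0,0],0],[[0,0,0],[0,0,0],0]]'

```text
time: 20.8
ee_pos: [0.6426, 0.0589, 0.3464]
tcp_rot: [179.9, 40.4, 175.6]
wrist_force: [-0.9, 0.1, -1.1]
opening: 0.0001
grasp_force: 0.0
```

```bash
python3 - <<'E'
from h import *
st()
ini=dict(vase=(.461,-.187),bowl=(.472,.077),teapot=(.611,-.355),candlestick=(.66,.23),plates=(.3765,-.034),mug=(.329,-.37),books=(.363,.488),jar=(.421,-.493))
p,d,c=look('top')
for t,i in ini.items():
  r=mark_of(t,'top'); print(t,[(round(a['score'],2),np.round((w(c,a['xyz'])[:2]-i)*1000).tolist()) for a in r[:1]])
for t in ['lift_left','lift_right','catch_pivot']:
  print(t,[np.round(chest(w(c,a['xyz'])),3).tolist() for a in mark_of(t,'top')[:1]])
job_done()
E
```

```text
t 20.8 chest [0.0078 0.1254 0.3464] rot [179.9  40.4 175.6] F [-0.9  0.1 -1.1] op 0.0 gf 0.0 q [  9. -19. -10.  59.  -9.  10.]
vase [(0.82, [-0.0, -0.0])]
bowl []
teapot [(0.81, [-2.0, 2.0])]
candlestick [(0.72, [-1.0, 2.0])]
plates [(0.59, [0.0, -3.0])]
mug [(0.67, [-3.0, -4.0])]
books [(0.72, [-5.0, -2.0])]
jar []
lift_left [[0.111, 0.121, 0.294]]
lift_right [[0.11, -0.121, 0.293]]
catch_pivot [[-0.089, -0.002, 0.096]]
the job is handed in; nothing more can be done
```

The chest is handed in open, at about 21 s of the 72 s limit: catch upright, hasp folded back and lid resting on its stop. Six of the eight loose things measured within about 5 mm of where they began; the top camera did not find the bowl or jar in the final check.

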